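Close the bottle and show its cap mark to the inspection camera

TASK

Screw the blue cap on the clear bottle fully home (clockwise), then take the yellow tab on top of the inspection mirror and turn the mirror anticlockwise until the camera, looking into it, sees the cap's orange mark in the middle of its view (the red needle at the mirror's foot points to where the camera is looking). The mirror springs back if let go, so finish while still holding it steady at that angle; leave the other things on the bench where they stand.

Things in the scene. Friction and masses are not known exactly. Their poses are not given: they have to be found in the camera images.
- cap (a joint): angle (rad) of the blue screw cap about its vertical axis: 0 = screwed fully home against its stop, positive = turned open (anticlockwise seen from above); it starts 0.8 to 1.4 rad open, turning clockwise closes it. It only turns, it does not rise, and stays where it is left (friction about 0.05 N m). Up to 1.8
- cap_center (a point): centre of the blue screw cap, a 45 mm diameter, 30 mm high upright ribbed cylinder (so its top is 15 mm above this point) on a clear bottle 70 mm in diameter, which is fixed in a dark holder on the bench; 145 mm above the bench. Turns with the cap
- mark (a point): the orange mark, 16 mm wide, on the cap's side wall and wrapping over onto its top; this point is on the side wall, 23.5 mm from the cap's axis and 145 mm above the bench. It turns with the cap: its final place is known once the cap is home, when it faces roughly the mirror
- mirror (a joint): angle (rad) of the upright inspection mirror about its vertical post: 0 = parked, facing straight at the camera lens; positive = turned anticlockwise seen from above, up to 1.5. A spring (about 0.06 N m per rad) turns it back to 0 as soon as it is let go. The wanted angle is half the angle, seen from above, from the direction mirror-to-lens to the direction mirror-to-mark (roughly 0.4 to 1.2 rad)
- mirror_tab (a point): centre of the yellow grip tab on top of the mirror, on the turning axis, 207 mm above the bench: 14 mm thick, 40 mm wide, 40 mm tall (so its top is 20 mm above this point). Its x axis is the mirror's facing direction and the 14 mm thickness, its y axis the 40 mm width. It turns with the mirror
- mirror_face (a point): centre of the mirror's reflecting face, 78 mm wide and 68 mm tall in a black frame, on the turning axis, 145 mm above the bench; x axis = the direction that the mirror faces. The panel reaches from 107 to 183 mm above the bench
- lens (a point): centre of the lens of the black inspection camera, fixed on the same grey base as the mirror, 150 mm from the mirror's axis and 145 mm above the bench, looking straight at the mirror; the camera's top is 167 mm above the bench
- view (a point): where the camera's view goes after the mirror: origin at the centre of the mirror's face, x axis along the reflected line of view (it turns twice as far as the mirror). A red needle on the mirror's foot, geared two to one, points the same way
- spare: amber bottle with a green cap, 60 mm diameter, 115 mm tall, no orange mark, loose, standing on the bench near the target bottle; origin at the centre of its underside
- tube_rack: purple rack of clear tubes, 85 x 120 x 44 mm, loose; origin at the centre of its underside
- tip_box: clear box with lilac lid, 88 x 123 x 63 mm, loose; origin at the centre of its underside
- tray: white open reagent tray, 80 x 150 x 35 mm, loose; origin at the centre of its underside
- cube_rack: low blue rack with holes, 70 x 100 x 28 mm, loose; origin at the centre of its underside
Things that resemble listed ones, but are neither listed nor needed, are in the scene too. What is shaped like the part that bears cap but pink is not meant.

How it is judged:
By the outcome, as a careful person would: the job done as asked, in the order asked, and still so for the second after the job is handed in, while the arm keeps its last pose, push and grip.
It also fails if it takes over 45 s, if anything falls off the work surface, if the arm or the gripper's body presses on something with over 40 N, if the wrist force passes 120 N, or if a joint passes its speed limit or range.

ROBOT

A 6-joint arm with a two-finger parallel gripper is mounted at the origin on the work surface. World frame = base frame: x ahead of the robot, y to its left, z up, the work surface at z = 0. Lengths are in m, angles in degrees, forces in N, time in s.
With the tool pointing down it reaches from about 0.375 to 0.9 m from the base axis. Payload 3.1 kg.
Tool frame: the origin (TCP) lies between the finger pads; the fingertips stand 14 mm ahead of it and the grasp point (between the pads) lies 5 mm behind it; z points along the fingers, x is the direction in which the jaws open and shut, and the axes are right-handed (so a half turn about z gives the same grasp; the last joint's range is limited). The gripper opens to 87 mm and grips with 3 to 60 N. Pads are 19 mm wide; open, the fingers measure 117 mm over their backs; the gripper's body (75 mm by 190 mm) begins 51 mm behind the grasp point.
Start: joints at [66.95, 30.224, 82.088, -0, 67.689, -10.227], TCP at [0.139, 0.609, 0.237] pointing down, gripper open.
Joint ranges: [-176.69, 176.69], [-43.24, 126.21], [12.49, 139.97], [-82, 262], [0, 151.66], [-163.58, 163.58]. Speed limits (degrees/s): [159.86, 159.86, 180, 180, 180, 180].

INTERFACE

Orientations are given as [roll, pitch, yaw] about the fixed x, y, z axes, in that order (R = Rz(yaw) Ry(pitch) Rx(roll)).
In Python, from station import bot gives the robot as it stands.
- The arm moves only by the shell command python3 -m inch 'ROWS'. ROWS is JSON, a list of rows, each an object with "delta_pos": the shift along the tool's x, y, z in cm, a list of three; "twist": the turn about the tool's z in rad; "hand": the opening, from -1 (shut) to 1 (fully open). In form: [{"delta_pos": [dx, dy, dz], "twist": twist, "hand": hand}, ...]. A call has 1 to 5 rows; each row shifts and turns the commanded pose from where the row before left it, along the tool's axes as they then stand; what a row does not reach is not made up. A row lasts 1/12 s, in which the tool goes at most 41.7 mm and 7.16 degrees, less where a joint would pass 70% of its speed; a pose out of reach is approached as far as the arm can. A call is refused whole if a number of a shift passes 4.17 or a number of a turn 0.125, either way. A call with a gripper value outside its range is refused whole. The fingers move at their own pace and stop on an object; the grip force is fixed at half the most. Time passes only in rows, so rows that do not move let the fingers close. It gives the time, the measured TCP pose, the force and the opening at its end, in the units of the state.
- bot.state(): the state, without advancing time (a new reading comes with each control period).
- bot.camera(name): name is "scene" or "side" or "wrist"; returns a dict with "color" (480x640x3 uint8, blue, green, red), "mtx" (3x3 intrinsics, pixels), "rvec" (rotation vector, rad) and "tvec" (3), from world to camera coordinates, as OpenCV has them. Camera axes: x right, y down, z forward; pixel columns grow to the right and rows downward; lengths in m; the calibration is good to about 2 mm. A picture is of the moment at which its call begins. There is no depth.
- bot.hand_in(): hands the job in, once; it reports no verdict.
The state is a dict: "clock": time; "joints": joint angles; "joint_vel": joint speeds; "effort": joint torques, N m; "tool_pos": TCP position; "ee_rot": TCP orientation; "force": force on the tool from outside, world axes, zero at the start; "ft_torque": the same for the moment, N m; "width": finger opening in m.
Only numpy, scipy, OpenCV 4.12 (cv2) and the standard library are available. Lean on these libraries where they do the work, as an engineer would, in place of code of your own. Each camera call takes 0.05 s, during which the arm holds its last target. There are 200 camera calls.

## Working session

There is one attempt and no reset: what is moved stays moved. The work goes in short steps, Python scripts to look and compute and a shell command to move; the robot and the scene stay as the last step left them, time stands still between calls to the robot, and variables do not carry over. Pictures are saved under pics/ and viewed, about 8 in all and at most 12, crops included, and the job is handed in when it is done.

```bash
mkdir -p pics; ls
python3 - <<'E'
from station import bot
import cv2,pickle
s=bot.state();print(s)
d={}
for n in("scene","side"):
    c=bot.camera(n);d[n]=c;cv2.imwrite(f"pics/{n}0.png",c["color"]);print(n,c["rvec"],c["tvec"],c["mtx"].tolist())
pickle.dump(d,open("c0.pkl","wb"))
E
```

```text
pics
{'clock': 0.0, 'joints': array([ 6.69503533e+01,  3.02776076e+01,  8.21564981e+01, -1.23359282e-03,
        6.76876892e+01, -1.02262799e+01]), 'joint_vel': array([ 0.08788858, -0.02679998, -0.05132881,  0.03618147,  0.04439355,
       -0.07945449]), 'effort': array([-2.68486758e-05, -4.40036952e+01, -1.76594889e+01,  6.33665244e-02,
        5.80061821e-02, -1.61504186e-04]), 'tool_pos': array([0.13840529, 0.60876787, 0.23558553]), 'ee_rot': array([-1.79979499e+02,  1.20062437e-01,  7.71771242e+01]), 'force': array([-0.76480477, -0.0812019 ,  0.17079153]), 'ft_torque': array([ 0.00586346, -0.04426718, -0.05625395]), 'width': 0.08731014264863621}
scene [ 1.42757795  2.27703913 -0.80265654] [ 0.26027348 -0.3118969   1.78891141] [[547.5896136084265, 0.0, 310.32117647977407], [0.0, 547.5896136084265, 250.37758680200028], [0.0, 0.0, 1.0]]
side [ 0.14608624 -2.80340721  1.33935531] [0.57153669 0.17215067 1.30116401] [[436.87430102591765, 0.0, 322.37174448203143], [0.0, 436.87430102591765, 238.18722166143425], [0.0, 0.0, 1.0]]
```

View pics/scene0.png

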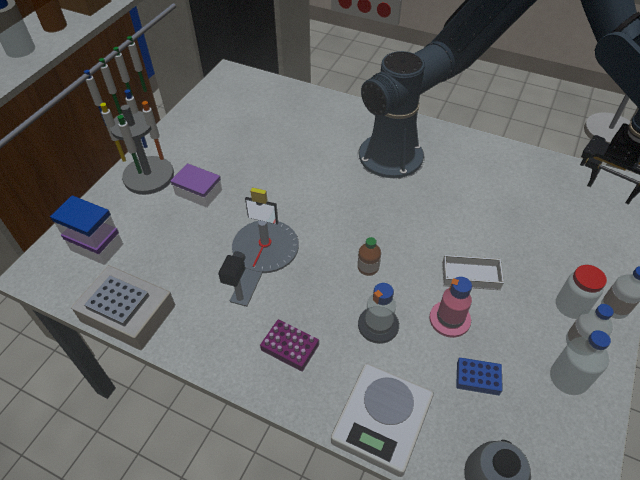

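View pics/side0.png

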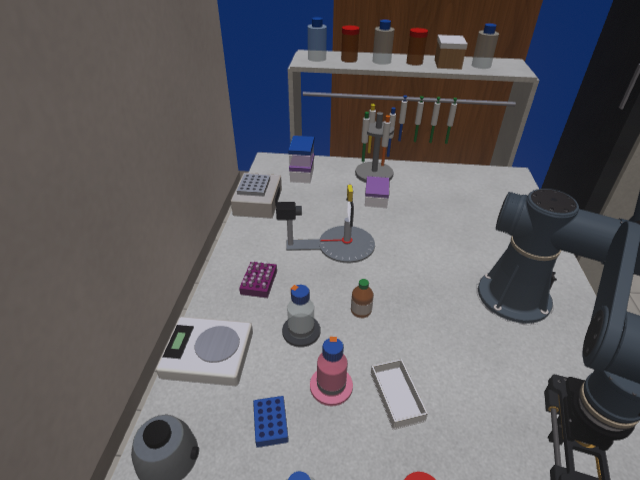

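Scene view: the candidates are the blue cap on the clear bottle in a dark holder (383,293), the pink decoy (460,288), and clear bottles without a mark at (603,315) and (598,343). The first one fits: it is clear, in a dark holder and has an orange mark. The mirror tab is yellow at (258,195), the camera is at (232,270), and the amber spare is at (370,257).

```bash
cat > h.py <<'E'
import numpy as np,cv2
def ray(c,p):
    R,_=cv2.Rodrigues(np.array(c["rvec"],float));t=np.array(c["tvec"],float).ravel()
    u=cv2.undistortPoints(np.array([[p]],float),c["mtx"],None).ravel()
    return -R.T@t, R.T@np.array([u[0],u[1],1.])
def plane(c,p,z):
    o,d=ray(c,p);return o+d*(z-o[2])/d[2]
def tri(c1,p1,c2,p2):
    o,d=ray(c1,p1);q,e=ray(c2,p2)
    d=d/np.linalg.norm(d);e=e/np.linalg.norm(e)
    s=np.linalg.lstsq(np.c_[d,-e],q-o,rcond=None)[0];a=o+s[0]*d;b=q+s[1]*e
    return (a+b)/2,np.linalg.norm(a-b)
def proj(c,P):
    return cv2.projectPoints(np.array(P,float).reshape(-1,1,3),np.array(c["rvec"],float),np.array(c["tvec"],float),c["mtx"],None)[0].reshape(-1,2)
def mask(img,kind,roi):
    h=cv2.cvtColor(img,cv2.COLOR_BGR2HSV)
    lo,hi={"blue":((108,140,50),(125,255,255)),"orange":((5,150,120),(18,255,255)),"yellow":((22,120,60),(34,255,255)),"black":((0,0,0),(180,255,50)),"red":((0,150,80),(4,255,255))}[kind]
    m=cv2.inRange(h,lo,hi);x0,y0,x1,y1=roi;k=np.zeros_like(m);k[y0:y1,x0:x1]=m[y0:y1,x0:x1];return k
def blob(m):
    n,l,s,c=cv2.connectedComponentsWithStats(m)
    i=1+np.argmax(s[1:,4]);return c[i],s[i]
E
python3 - <<'E'
import pickle;from h import *
d=pickle.load(open("c0.pkl","rb"));S,T=d["scene"],d["side"]
roi={"cap_blue":("blue",(365,275,400,312),(285,280,315,308)),"cap_orange":("orange",(365,275,400,312),(285,280,315,308)),"tab":("yellow",(240,180,275,206),(340,180,360,204)),"cam":("black",(215,250,250,290),(270,195,308,225)),"needle":("red",(245,235,280,270),(312,232,355,250))}
for k,(col,a,b) in roi.items():
    p,s=blob(mask(S["color"],col,a));q,t=blob(mask(T["color"],col,b))
    print(k,p.round(1),s,q.round(1),t,[x.round(4) if hasattr(x,'round') else x for x in tri(S,p,T,q)])
a=cv2.resize(S["color"][275:320,360:405],(400,400),interpolation=2);b=cv2.resize(T["color"][278:323,280:325],(400,400),interpolation=2)
e=cv2.resize(S["color"][180:310,210:310],(400,520),interpolation=2)[:400]
e2=cv2.resize(T["color"][175:265,265:385],(400,300),interpolation=2);e2=cv2.copyMakeBorder(e2,0,100,0,0,0)
im=np.vstack([np.hstack([a,b]),np.hstack([e,e2])]);cv2.imwrite("pics/crop1.png",cv2.resize(im,(600,600)))
E
```

```text
cap_blue [384.5 289.6] [374 283  19  16 183] [300.4 291.5] [291 285  18  13 157] [array([0.6109, 0.2039, 0.1592]), np.float64(0.0003)]
cap_orange [377.8 293.3] [374 290   8   7  33] [294.2 287.2] [291 285   7   5  19] [array([0.6284, 0.1938, 0.1616]), np.float64(0.0007)]
tab [258.  194.1] [251 188  15  15 133] [349.5 192.5] [347 185   6  17  71] [array([ 0.5102, -0.1847,  0.2088]), np.float64(0.0026)]
cam [231.6 270.7] [219 255  26  32 490] [285.4 209.6] [275 195  26  25 357] [array([ 0.7091, -0.1524,  0.1481]), np.float64(0.0035)]
needle [261.1 249.3] [253 238  18  28  54] [346.2 240.4] [342 238  10   5  20] [array([ 5.173e-01, -1.942e-01,  2.000e-04]), np.float64(0.0163)]
```

View pics/crop1.png

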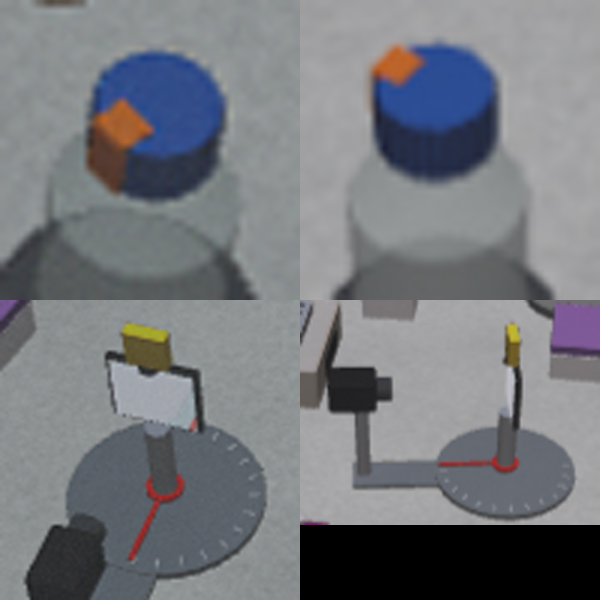

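The crop confirms it: clear bottle, dark holder, blue cap with the orange mark facing the scene camera. The mirror is parked and its needle points at the lens. Next I'll refine the points.

```bash
cat >> h.py <<'E'
def togo(s,P,yaw=None):
    from scipy.spatial.transform import Rotation as Ro
    R=Ro.from_euler("xyz",s["ee_rot"],degrees=True)
    print("tcp",s["tool_pos"].round(4),"rot",s["ee_rot"].round(2),"j",s["joints"].round(1),"F",s["force"].round(1),"w",round(s["width"],4),"t",s["clock"])
    print("delta cm",(R.inv().apply(np.array(P)-s["tool_pos"])*100).round(2), "twist", None if yaw is None else round(-np.radians((yaw-s["ee_rot"][2]+180)%360-180),3))
E
python3 - <<'E'
import pickle;from h import *
from station import bot
d=pickle.load(open("c0.pkl","rb"));S,T=d["scene"],d["side"]
def ell(c,roi):
    m=mask(c["color"],"blue",roi)|mask(c["color"],"orange",roi)
    m=cv2.morphologyEx(m,cv2.MORPH_CLOSE,np.ones((3,3)));return m
p=(383.85,290.6);q=(300.25,292.5)
print("captop",tri(S,p,T,q),plane(S,p,.16),plane(T,q,.16))
# outline check of cap extents: horizontal extremes of the top circle
c=tri(S,p,T,q)[0]
# needle: fit line of red pixels on plate
for n,c,roi in(("S",S,(245,235,280,280)),("T",T,(308,232,360,252))):
    m=mask(c["color"],"red",roi);h=cv2.cvtColor(c["color"],cv2.COLOR_BGR2HSV)
    hh=cv2.inRange(h,(0,110,60),(8,255,255))|cv2.inRange(h,(172,110,60),(180,255,255));m=np.zeros_like(hh);x0,y0,x1,y1=roi;m[y0:y1,x0:x1]=hh[y0:y1,x0:x1]
    ys,xs=np.nonzero(m);P=np.array([plane(c,(x,y),.014)[:2] for x,y in zip(xs,ys)])
    ctr=np.array([.5102,-.1847]);r=np.hypot(*(P-ctr).T);F=P[r>.025]
    print(n,len(F),r.max(),"dir",np.degrees(np.arctan2(*((F.mean(0)-ctr)[::-1]))),"ringmean",P[r<.025].mean(0),"fit",cv2.fitLine(F.astype(np.float32),2,0,.01,.01).ravel())
for nm,p,z in(("redcap",(589,278),.1),("white",(640,275),.15),("clear",(603,312),.15),("clear2",(598,340),.15),("pinkcap",(460,287),.16),("spare",(371,243),.115)):print(nm,plane(S,p,z).round(3))
togo(bot.state(),[.611,.204,.142],55)
E
```

```text
captop (array([0.61139671, 0.20299733, 0.15486866]), np.float64(0.0007265778120688766)) [0.61450035 0.20359176 0.16      ] [0.61080746 0.20828891 0.16      ]
S 32 0.08557092506890149 dir 7.684289758757467 ringmean [ 0.51257638 -0.18390868] fit [ 0.9902961   0.13897319  0.5662334  -0.17713964]
T 19 0.08685564129143711 dir 0.9822147037235746 ringmean [ 0.51368088 -0.18668807] fit [ 0.9935855   0.11308305  0.5667739  -0.18373007]
redcap [0.321 0.636 0.1  ]
white [0.306 0.731 0.15 ]
clear [0.449 0.668 0.15 ]
clear2 [0.528 0.668 0.15 ]
pinkcap [0.529 0.359 0.16 ]
spare [0.46  0.112 0.115]
tcp [0.1384 0.6088 0.2357] rot [-1.7998e+02  1.1000e-01  7.7180e+01] j [ 67.   30.3  82.2  -0.   67.7 -10.2] F [-0.4  0.5 -0.4] w 0.087 t 0.1
delta cm [-28.97  55.06   9.4 ] twist 0.387
```

```bash
python3 -m inch '[{"delta_pos":[0,0,-4],"twist":0,"hand":1},{"delta_pos":[0,0,-2.5],"twist":0,"hand":1},{"delta_pos":[-1.8,3.44,0],"twist":0,"hand":1},{"delta_pos":[-1.8,3.44,0],"twist":0,"hand":1},{"delta_pos":[-1.8,3.44,0],"twist":0,"hand":1}]'
python3 -m inch '[{"delta_pos":[-1.8,3.44,0],"twist":0,"hand":1},{"delta_pos":[-1.8,3.44,0],"twist":0,"hand":1},{"delta_pos":[-1.8,3.44,0],"twist":0,"hand":1},{"delta_pos":[-1.8,3.44,0],"twist":0,"hand":1},{"delta_pos":[-1.8,3.44,0],"twist":0,"hand":1}]'
python3 -m inch '[{"delta_pos":[-1.8,3.44,0],"twist":0,"hand":1},{"delta_pos":[-1.8,3.44,0],"twist":0,"hand":1},{"delta_pos":[-1.8,3.44,0],"twist":0,"hand":1},{"delta_pos":[-1.8,3.44,0],"twist":0,"hand":1},{"delta_pos":[-1.8,3.44,0],"twist":0,"hand":1}]'
python3 -m inch '[{"delta_pos":[-1.8,3.44,0],"twist":0,"hand":1},{"delta_pos":[0,0,0],"twist":0.1,"hand":1},{"delta_pos":[0,0,0],"twist":0.1,"hand":1},{"delta_pos":[0,0,0],"twist":0.1,"hand":1},{"delta_pos":[0,0,0],"twist":0.087,"hand":1}]'
python3 -m inch '[{"delta_pos":[0,0,0],"twist":0,"hand":1},{"delta_pos":[0,0,0],"twist":0,"hand":1}]'
python3 - <<'E'
from h import *
from station import bot
s=bot.state();togo(s,[.612,.205,.142],55)
c=bot.camera("wrist");cv2.imwrite("pics/w1.png",c["color"])
print(proj(c,[.612,.205,.16]))
import pickle;pickle.dump(c,open("w1.pkl","wb"))
E
```

```text
clock: 0.52
tool_pos: [0.2275, 0.5332, 0.3018]
ee_rot: [180.0, -0.0, 77.3]
force: [1.3, -0.1, 0.0]
width: 0.087
clock: 0.93
tool_pos: [0.3759, 0.4063, 0.3012]
ee_rot: [-180.0, 0.0, 77.2]
force: [0.4, 0.3, 0.0]
width: 0.0866
clock: 1.35
tool_pos: [0.5236, 0.2804, 0.3011]
ee_rot: [-179.9, 0.0, 77.2]
force: [1.0, -0.1, -0.1]
width: 0.0874
clock: 1.77
tool_pos: [0.5523, 0.2562, 0.3008]
ee_rot: [-179.9, 0.1, 54.7]
force: [0.2, -0.8, 0.2]
width: 0.0872
clock: 1.93
tool_pos: [0.5521, 0.2567, 0.3011]
ee_rot: [-180.0, 0.0, 55.1]
force: [-0.3, 0.7, 0.7]
width: 0.087
tcp [0.5521 0.2567 0.3011] rot [-1.7996e+02  5.0000e-02  5.5130e+01] j [ 14.4  25.3  80.   -0.   74.8 -40.7] F [-0.3  0.7  0.7] w 0.087 t 1.9333
delta cm [-0.8   7.88 15.9 ] twist 0.002
[[304.1170718  314.17038498]]
```

View pics/w1.png

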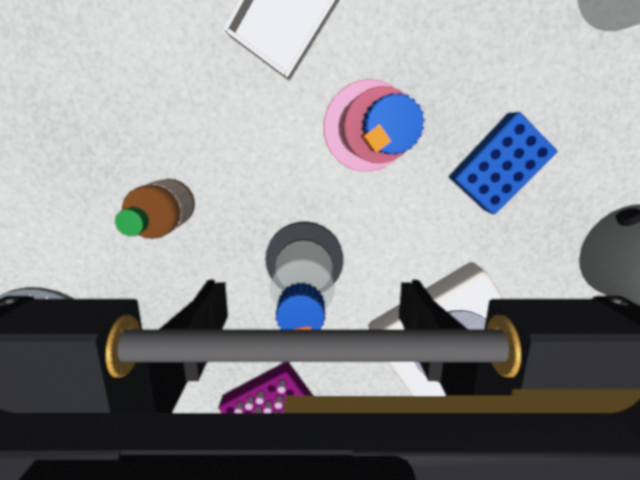

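The wrist view shows the cap at about (300,310), close to the predicted (304,314), with the fingers to either side of it. I'll fit its outline.

Run:
```python
from h import *
import pickle
from station import bot
from scipy.optimize import least_squares
c=pickle.load(open("w1.pkl","rb"))
m=mask(c["color"],"blue",(265,270,335,330))
h=cv2.cvtColor(c["color"],cv2.COLOR_BGR2HSV)
print(h[308,300],h[290,300], blob(m))
P=[]
for x in range(272,330,2):
    ys=np.nonzero((m[:,x]))[0]
    if len(ys): P.append(plane(c,(x,ys[0]-.5),.16)[:2])
for y in range(300,322,2):
    xs=np.nonzero(m[y])[0]
    if len(xs): P+= [plane(c,(xs[0]-.5,y),.16)[:2],plane(c,(xs[-1]+.5,y),.16)[:2]]
P=np.array(P)
r=least_squares(lambda v:np.hypot(P[:,0]-v[0],P[:,1]-v[1])-.0225,[.612,.205],loss="soft_l1",f_scale=.001);print(r.x,np.std(r.fun))
r=least_squares(lambda v:np.hypot(P[:,0]-v[0],P[:,1]-v[1])-v[2],[.612,.205,.0225],loss="soft_l1",f_scale=.001);print(r.x)
togo(bot.state(),[*r.x[:2],.143],55)
```

```text
[109 199 211] [109 211  76] (array([300.23320158, 307.80745342]), array([ 277,  284,   47,   46, 1771], dtype=int32))
[0.60436592 0.20616555] 0.0013951828881675866
[0.60386045 0.20656808 0.02185919]
tcp [0.5521 0.2568 0.3012] rot [-1.7997e+02  4.0000e-02  5.5130e+01] j [ 14.4  25.3  80.   -0.   74.8 -40.7] F [-0.3  0.  -0.8] w 0.0871 t 1.9833
delta cm [-1.15  7.13 15.82] twist 0.002
```

Run:
```python
from h import *
import pickle
from station import bot
from scipy.optimize import least_squares
c=pickle.load(open("w1.pkl","rb"))
h=cv2.cvtColor(c["color"],cv2.COLOR_BGR2HSV)
m=mask(c["color"],"blue",(265,270,335,330))&cv2.inRange(h,(0,0,150),(180,255,255))
print(blob(m))
P=[]
for x in range(282,322,2):
    ys=np.nonzero((m[:,x]))[0]
    if len(ys): P.append(plane(c,(x,ys[0]-.5),.16)[:2])
for y in range(306,326,2):
    xs=np.nonzero(m[y])[0]
    if len(xs): P+= [plane(c,(xs[0]-.5,y),.16)[:2],plane(c,(xs[-1]+.5,y),.16)[:2]]
P=np.array(P)
r=least_squares(lambda v:np.hypot(P[:,0]-v[0],P[:,1]-v[1])-.0225,[.612,.205],loss="soft_l1",f_scale=.001);print(r.x,np.std(r.fun))
togo(bot.state(),[*r.x[:2],.143],55)
# circle projections vs masks in scene/side for the top disc
d=pickle.load(open("c0.pkl","rb"))
a=np.linspace(0,6.28,60)
for n in("scene","side"):
  for q in([*r.x[:2]],[.612,.205]):
    X=proj(d[n],np.c_[q[0]+.0225*np.cos(a),q[1]+.0225*np.sin(a),0*a+.16]);print(n,q,X.min(0).round(1),X.max(0).round(1))
```

```text
(array([299.77527216, 312.80793157]), array([ 277,  295,   47,   34, 1286], dtype=int32))
[0.61258917 0.19976705] 0.0004960562690004354
tcp [0.5521 0.2568 0.3012] rot [-1.7997e+02  4.0000e-02  5.5130e+01] j [ 14.4  25.3  80.   -0.   74.8 -40.7] F [-0.3  0.  -0.8] w 0.0871 t 1.9833
delta cm [-1.21  8.23 15.82] twist 0.002
scene [np.float64(0.61258916568304), np.float64(0.19976704840017998)] [372.9 281.4] [392.4 297.5]
scene [0.612, 0.205] [375.1 282. ] [394.6 298.2]
side [np.float64(0.61258916568304), np.float64(0.19976704840017998)] [291.  283.6] [309.  296.6]
side [0.612, 0.205] [290.9 285. ] [309.  298.2]
```

```bash
python3 -m inch '[{"delta_pos":[-0.5,4.05,0],"twist":0,"hand":1},{"delta_pos":[-0.5,4.05,0],"twist":0,"hand":1},{"delta_pos":[0,0,3],"twist":0,"hand":1},{"delta_pos":[0,0,3],"twist":0,"hand":1},{"delta_pos":[0,0,0],"twist":0,"hand":1}]'
python3 - <<'E'
from h import *
from station import bot
togo(bot.state(),[.6125,.2025,.143],55)
E
```

```text
clock: 2.4
tool_pos: [0.6093, 0.2008, 0.2353]
ee_rot: [-179.5, 0.5, 55.0]
force: [-1.7, 0.0, -0.6]
width: 0.0872
tcp [0.6093 0.2008 0.2353] rot [-179.47    0.51   55.02] j [  8.3  31.9  79.1  -0.   69.8 -46.7] F [-1.7  0.  -0.6] w 0.0872 t 2.4
delta cm [0.4  0.25 9.22] twist 0.0
```

```bash
python3 -m inch '[{"delta_pos":[0.3,0.2,3],"twist":0,"hand":1},{"delta_pos":[0,0,3],"twist":0,"hand":1},{"delta_pos":[0,0,3],"twist":0,"hand":1},{"delta_pos":[0,0,0],"twist":0,"hand":1},{"delta_pos":[0,0,0],"twist":0,"hand":1}]'
python3 - <<'E'
from h import *
from station import bot
togo(bot.state(),[.6125,.2025,.143],55)
E
python3 -m inch '[{"delta_pos":[0,0,0],"twist":0,"hand":0.2},{"delta_pos":[0,0,0],"twist":0,"hand":0.1},{"delta_pos":[0,0,0],"twist":0,"hand":0.1}]'
python3 -m inch '[{"delta_pos":[0,0,0],"twist":0,"hand":-1},{"delta_pos":[0,0,0],"twist":0,"hand":-1},{"delta_pos":[0,0,0],"twist":0,"hand":-1},{"delta_pos":[0,0,0],"twist":0,"hand":-1},{"delta_pos":[0,0,0],"twist":0,"hand":-1}]'
```

```text
clock: 2.82
tool_pos: [0.6154, 0.2038, 0.1512]
ee_rot: [-179.9, 0.1, 55.1]
force: [1.1, -0.6, 0.1]
width: 0.0869
tcp [0.6154 0.2038 0.1512] rot [-1.7987e+02  1.2000e-01  5.5090e+01] j [  8.5  37.7  82.7  -0.   59.8 -46.6] F [ 1.1 -0.6  0.1] w 0.0869 t 2.8167
delta cm [-0.27 -0.16  0.82] twist 0.002
clock: 3.07
tool_pos: [0.6178, 0.2039, 0.1543]
ee_rot: [179.8, -0.2, 55.0]
force: [-0.0, -0.3, -0.5]
width: 0.074
clock: 3.48
tool_pos: [0.6137, 0.1997, 0.152]
ee_rot: [-179.9, 0.6, 55.1]
force: [-5.8, -9.0, 6.9]
width: 0.0439
```

```bash
python3 -m inch '[{"delta_pos":[-0.4,0,0],"twist":0,"hand":-1},{"delta_pos":[0,0,0],"twist":0,"hand":-1}]'
python3 -m inch '[{"delta_pos":[0,0,0],"twist":0.1,"hand":-1},{"delta_pos":[0,0,0],"twist":0.1,"hand":-1},{"delta_pos":[0,0,0],"twist":0.1,"hand":-1},{"delta_pos":[0,0,0],"twist":0.1,"hand":-1},{"delta_pos":[0,0,0],"twist":0,"hand":-1}]'
python3 - <<'E'
from h import *
from station import bot
s=bot.state();togo(s,[.6125,.2025,.143],-20);print(s["ft_torque"])
E
```

```text
clock: 3.65
tool_pos: [0.6135, 0.1993, 0.1519]
ee_rot: [-180.0, 0.1, 55.0]
force: [-1.3, -2.7, 4.0]
width: 0.0441
clock: 4.07
tool_pos: [0.6132, 0.199, 0.1519]
ee_rot: [179.9, 0.2, 31.9]
force: [-2.6, -4.2, 5.4]
width: 0.0447
tcp [0.6132 0.199  0.1519] rot [179.95   0.2   31.91] j [  8.1  37.4  83.3  -0.1  59.5 -23.7] F [-2.6 -4.2  5.4] w 0.0447 t 4.0667
delta cm [ 0.13 -0.34  0.89] twist 0.906
[-9.04354150e-01  7.36117087e-01  2.77290595e-04]
```

```bash
python3 -m inch '[{"delta_pos":[0,0,0],"twist":0.1,"hand":-1},{"delta_pos":[0,0,0],"twist":0.1,"hand":-1},{"delta_pos":[0,0,0],"twist":0.1,"hand":-1},{"delta_pos":[0,0,0],"twist":0.1,"hand":-1},{"delta_pos":[0,0,0],"twist":0,"hand":-1}]'
python3 - <<'E'
from h import *
from station import bot
s=bot.state();togo(s,[.613,.199,.143],-20);print(s["ft_torque"])
c=bot.camera("scene");cv2.imwrite("pics/s2.png",cv2.resize(c["color"][240:340,320:440],(720,600)))
E
for i in 1 2; do :; done
python3 -m inch '[{"delta_pos":[0,0,0],"twist":0.08,"hand":-1},{"delta_pos":[0,0,0],"twist":0.08,"hand":-1},{"delta_pos":[0,0,0],"twist":0,"hand":-1}]'
python3 -c "
from station import bot
s=bot.state();print(s['ft_torque'],s['joints'][5],s['ee_rot'])"
python3 -m inch '[{"delta_pos":[0,0,0],"twist":0.08,"hand":-1},{"delta_pos":[0,0,0],"twist":0.08,"hand":-1},{"delta_pos":[0,0,0],"twist":0,"hand":-1}]'
python3 -c "
from station import bot
s=bot.state();print(s['ft_torque'],s['joints'][5],s['ee_rot'])"
```

```text
clock: 4.48
tool_pos: [0.6126, 0.1988, 0.1519]
ee_rot: [179.9, 0.2, 9.0]
force: [-3.8, -3.7, 6.2]
width: 0.0441
tcp [0.6126 0.1988 0.1519] rot [179.87   0.24   8.99] j [ 8.1 37.4 83.3 -0.2 59.6 -0.8] F [-3.8 -3.7  6.2] w 0.0441 t 4.4833
delta cm [ 0.05 -0.02  0.89] twist 0.506
[-0.97705234  0.88964511 -0.04891524]
clock: 4.78
tool_pos: [0.6124, 0.199, 0.1518]
ee_rot: [179.8, 0.2, -0.0]
force: [-3.5, -5.1, 4.6]
width: 0.0443
[-0.92042636  0.7629531   0.12803948] 8.243438961402022 [ 1.79818608e+02  2.24451432e-01 -1.68596631e-02]
clock: 5.03
tool_pos: [0.6122, 0.1995, 0.1516]
ee_rot: [179.8, 0.2, -9.1]
force: [-5.0, -3.2, 4.0]
width: 0.0443
[-0.69609771  0.7131215   0.32879714] 17.36434247521792 [179.81893474   0.20467884  -9.12662303]
```

```bash
python3 -m inch '[{"delta_pos":[0,0,0],"twist":0.06,"hand":-1},{"delta_pos":[0,0,0],"twist":0.06,"hand":-1},{"delta_pos":[0,0,0],"twist":0,"hand":-1}]'
python3 -c "
from station import bot
s=bot.state();print(s['ft_torque'],s['joints'][5],s['ee_rot'])"
python3 -m inch '[{"delta_pos":[0,0,0],"twist":0.06,"hand":-1},{"delta_pos":[0,0,0],"twist":0.06,"hand":-1},{"delta_pos":[0,0,0],"twist":0,"hand":-1}]'
python3 -c "
from station import bot
import cv2
s=bot.state();print(s['ft_torque'],s['joints'][5],s['ee_rot'])
a=bot.camera('scene')['color'];b=bot.camera('side')['color']
import numpy as np
cv2.imwrite('pics/s3.png',np.hstack([cv2.resize(a[260:320,350:410],(400,400)),cv2.resize(b[265:325,270:330],(400,400))]))"
```

```text
clock: 5.28
tool_pos: [0.6122, 0.1996, 0.1515]
ee_rot: [179.8, 0.2, -15.9]
force: [-4.4, -3.5, 3.6]
width: 0.0445
[-0.58779792  0.80633163  0.52371112] 24.18481473913698 [179.80413188   0.19085272 -15.94589563]
clock: 5.53
tool_pos: [0.6123, 0.2, 0.1514]
ee_rot: [179.8, 0.2, -22.8]
force: [-5.4, -2.2, 3.3]
width: 0.0447
[-0.53240492  0.92006562  0.35595291] 31.04234863313204 [ 1.79840819e+02  1.69459540e-01 -2.28239062e+01]
```

View pics/s3.png

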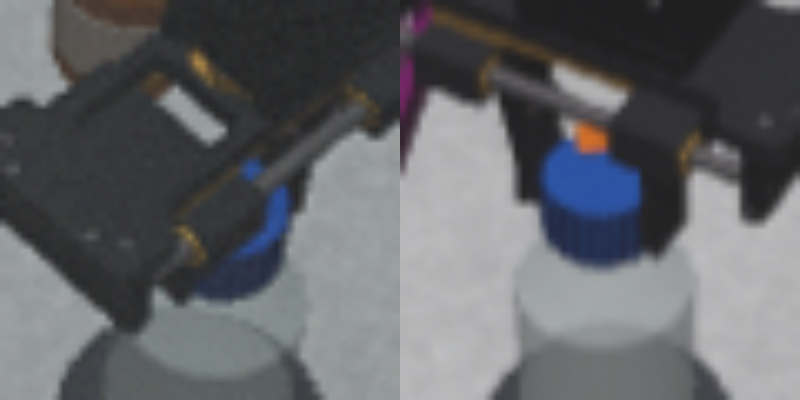

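The mark now faces away from the side camera, towards the mirror, at crop pixel (592,137). The moment climbed to 0.5 N m and then slipped, so the cap seems to be at its stop. One more push will test that.

```bash
cat > mk.py <<'E'
from station import bot
from h import *
T=bot.camera("side");m=mask(T["color"],"orange",(285,275,318,310));s=bot.state()
print(blob(m),s["ft_torque"].round(2),s["ee_rot"].round(1))
E
python3 mk.py
python3 -m inch '[{"delta_pos":[0,0,0],"twist":0.06,"hand":-1},{"delta_pos":[0,0,0],"twist":0.06,"hand":-1},{"delta_pos":[0,0,0],"twist":0.06,"hand":-1},{"delta_pos":[0,0,0],"twist":0,"hand":-1}]'
python3 mk.py
```

```text
(array([298.36363636, 285.09090909]), array([297, 284,   4,   3,  11], dtype=int32)) [-0.47  0.88  0.35] [179.9   0.2 -22.8]
clock: 6.02
tool_pos: [0.6124, 0.2002, 0.1513]
ee_rot: [179.9, 0.2, -33.2]
force: [-5.2, -2.3, 4.0]
width: 0.044
(array([297. , 285.5]), array([297, 285,   1,   2,   2], dtype=int32)) [-0.43  0.98  0.13] [179.9   0.2 -33.1]
```

```bash
python3 -m inch '[{"delta_pos":[0,0,0],"twist":0,"hand":1},{"delta_pos":[0,0,0],"twist":0,"hand":1},{"delta_pos":[0,0,0],"twist":0,"hand":1},{"delta_pos":[0,0,0],"twist":0,"hand":1}]'
python3 -m inch '[{"delta_pos":[0,0,-3],"twist":0,"hand":1},{"delta_pos":[0,0,-4],"twist":0,"hand":1},{"delta_pos":[0,0,-4],"twist":0,"hand":1},{"delta_pos":[0,0,-4],"twist":0,"hand":1},{"delta_pos":[0,-4,0],"twist":0,"hand":1}]'
python3 -m inch '[{"delta_pos":[0,-4,0],"twist":0,"hand":1},{"delta_pos":[0,0,0],"twist":0,"hand":1},{"delta_pos":[0,0,0],"twist":0,"hand":1}]'
python3 - <<'E'
from h import *
from station import bot
import pickle
s=bot.state();togo(s,[.613,.199,.143]);d={n:bot.camera(n) for n in("wrist","side","scene")};pickle.dump(d,open("c2.pkl","wb"))
a,b,c=(d[n]["color"] for n in("wrist","side","scene"))
print(proj(d["wrist"],[.613,.199,.16]))
cv2.imwrite('pics/s4.png',np.vstack([np.hstack([cv2.resize(c[270:320,360:410],(300,300)),cv2.resize(b[275:325,275:325],(300,300))]),cv2.resize(a,(400,300))[:, :].copy() if 0 else cv2.copyMakeBorder(cv2.resize(a,(400,300)),0,0,0,200,0)]))
E
```

```text
clock: 6.4
tool_pos: [0.6149, 0.2005, 0.1516]
ee_rot: [-179.9, -0.1, -33.2]
force: [-0.5, -0.4, 0.8]
width: 0.0636
clock: 6.82
tool_pos: [0.6387, 0.2304, 0.3129]
ee_rot: [-179.5, -0.7, -33.5]
force: [1.7, -0.5, 1.1]
width: 0.0862
clock: 7.07
tool_pos: [0.6584, 0.2687, 0.3007]
ee_rot: [-180.0, -0.0, -33.1]
force: [-0.3, 0.3, 0.4]
width: 0.087
tcp [0.6584 0.2687 0.3007] rot [-1.7998e+02 -1.0000e-02 -3.3090e+01] j [13.2 34.2 63.9  0.  81.9 46.3] F [-0.3  0.3  0.4] w 0.087 t 7.0667
delta cm [-0.    8.32 15.77] twist None
[[312.39642785 319.03009196]]
```

View pics/s4.png

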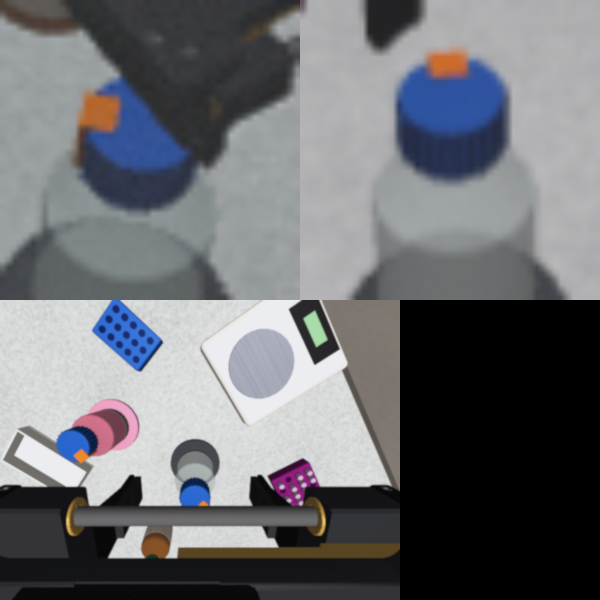

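The mark now sits at side (299.7,285.5) and scene (376.7,288.7). Next I'll work out its angle before and after, and how far it lies from the mirror direction.

Run:
```python
from h import *
import pickle
d=pickle.load(open("c2.pkl","rb"));e=pickle.load(open("c0.pkl","rb"))
C=np.array([.613,.200])
ang=lambda P:np.degrees(np.arctan2(P[1]-C[1],P[0]-C[0]))
for n,p in(("side",(299.7,285.5)),("scene",(376.7,288.7))):
    P=plane(d[n],p,.1605);print("now",n,P.round(4),ang(P),np.hypot(*(P[:2]-C)))
# initial top-patch centers read from crop1
for n,p in(("scene",(360+124/6.667,275+125/6.667)),("side",(280+98/6.667,278+65/6.667))):
    P=plane(e[n],p,.1605);print("init",n,P.round(4),ang(P),np.hypot(*(P[:2]-C)))
m=mask(d["wrist"]["color"],"orange",(300,480//2,360,380));ys,xs=np.nonzero(m);print(len(xs),xs.min() if len(xs) else 0,xs.max() if len(xs) else 0)
if len(xs):
    P=plane(d["wrist"],(xs.mean(),ys.mean()),.1605);print("wrist",P,ang(P),np.hypot(*(P[:2]-C)),xs.mean(),ys.mean())
M=np.array([.51,-.185]);print("to mirror",np.degrees(np.arctan2(*(M-C)[::-1])))
```

```text
now side [0.6154 0.1849 0.1605] -80.85384169964593 0.015334492876671699
now scene [0.617  0.1868 0.1605] -73.06675548003909 0.013787975308605342
init scene [0.6282 0.196  0.1605] -14.81679008683876 0.015717089493976637
init side [0.6268 0.1941 0.1605] -23.336892428311362 0.014998681873593833
71 318 334
wrist [0.61886009 0.1857995  0.1605    ] -67.57563305522332 0.015362128853963163 325.5774647887324 326.92957746478874
to mirror -104.97772052955165
```

The mark turned about 58° (1.0 rad), which fits a start of 0.8–1.4 rad, and the torque rise suggests a stop. Since it finally slipped, I'll regrip and push once more to confirm.

```bash
python3 -m inch '[{"delta_pos":[0,4.1,0],"twist":0,"hand":1},{"delta_pos":[0,4.1,2],"twist":0,"hand":1},{"delta_pos":[0,0,4],"twist":-0.12,"hand":1},{"delta_pos":[0,0,2],"twist":-0.12,"hand":1},{"delta_pos":[0,0,0],"twist":-0.12,"hand":1}]'
python3 -m inch '[{"delta_pos":[0,0,0],"twist":-0.08,"hand":1},{"delta_pos":[0,0,0],"twist":0,"hand":1}]'
python3 - <<'E'
from h import *
from station import bot
togo(bot.state(),[.613,.199,.145],-5)
E
```

```text
clock: 7.63
tool_pos: [0.6104, 0.1989, 0.2182]
ee_rot: [179.8, 0.6, -12.4]
force: [-1.1, 0.6, -0.3]
width: 0.0872
clock: 7.8
tool_pos: [0.6141, 0.2001, 0.2228]
ee_rot: [180.0, 0.1, -8.0]
force: [-0.2, 0.7, -0.1]
width: 0.087
tcp [0.6141 0.2001 0.2228] rot [ 1.7997e+02  9.0000e-02 -8.0400e+00] j [ 8.2 32.7 79.6 -0.  67.7 16.2] F [-0.2  0.7 -0.1] w 0.087 t 7.8
delta cm [-0.08  0.12  7.78] twist -0.053
```

```bash
python3 -m inch '[{"delta_pos":[-0.1,0.1,3.5],"twist":0,"hand":1},{"delta_pos":[0,0,4],"twist":0,"hand":0.5},{"delta_pos":[0,0,0],"twist":0,"hand":0.2},{"delta_pos":[0,0,0],"twist":0,"hand":0.2},{"delta_pos":[0,0,0],"twist":0,"hand":0.1}]'
python3 -m inch '[{"delta_pos":[0,0,0],"twist":0,"hand":-1},{"delta_pos":[0,0,0],"twist":0,"hand":-1},{"delta_pos":[0,0,0],"twist":0,"hand":-1},{"delta_pos":[0,0,0],"twist":0,"hand":-1},{"delta_pos":[0,0,0],"twist":0,"hand":-1}]'
python3 mk.py
python3 -m inch '[{"delta_pos":[0,0,0],"twist":0.06,"hand":-1},{"delta_pos":[0,0,0],"twist":0.06,"hand":-1},{"delta_pos":[0,0,0],"twist":0,"hand":-1}]'
python3 mk.py
python3 -m inch '[{"delta_pos":[0,0,0],"twist":0.06,"hand":-1},{"delta_pos":[0,0,0],"twist":0.06,"hand":-1},{"delta_pos":[0,0,0],"twist":0,"hand":-1}]'
python3 mk.py
```

```text
clock: 8.22
tool_pos: [0.6148, 0.2005, 0.15]
ee_rot: [-180.0, -0.1, -8.1]
force: [-0.8, -0.0, 0.7]
width: 0.0683
clock: 8.63
tool_pos: [0.6125, 0.2012, 0.1501]
ee_rot: [-180.0, 0.1, -8.0]
force: [-4.5, -0.5, 6.7]
width: 0.0441
(array([299.27777778, 284.94444444]), array([297, 283,   6,   4,  18], dtype=int32)) [-0.02  0.89 -0.03] [-1.8e+02  1.0e-01 -8.0e+00]
clock: 8.93
tool_pos: [0.6125, 0.2005, 0.1499]
ee_rot: [179.9, 0.1, -14.9]
force: [-4.5, -2.0, 6.6]
width: 0.0442
(array([299.11764706, 285.        ]), array([297, 283,   6,   4,  17], dtype=int32)) [-0.29  0.79  0.12] [ 1.799e+02  1.000e-01 -1.480e+01]
clock: 9.23
tool_pos: [0.6125, 0.2005, 0.1497]
ee_rot: [179.9, 0.1, -21.7]
force: [-5.2, -1.1, 6.5]
width: 0.0441
(array([298.54545455, 285.27272727]), array([297, 284,   5,   3,  11], dtype=int32)) [-0.28  0.8   0.4 ] [ 1.799e+02  1.000e-01 -2.160e+01]
```

```bash
python3 -m inch '[{"delta_pos":[0,0,0],"twist":0.06,"hand":-1},{"delta_pos":[0,0,0],"twist":0.06,"hand":-1},{"delta_pos":[0,0,0],"twist":0,"hand":-1}]'
python3 mk.py
python3 -m inch '[{"delta_pos":[0,0,0],"twist":0,"hand":1},{"delta_pos":[0,0,0],"twist":0,"hand":1},{"delta_pos":[0,0,0],"twist":0,"hand":1},{"delta_pos":[0,0,-2],"twist":0,"hand":1},{"delta_pos":[0,0,-4],"twist":0,"hand":1}]'
python3 -m inch '[{"delta_pos":[0,0,-4],"twist":0,"hand":1},{"delta_pos":[0,0,-4],"twist":0,"hand":1},{"delta_pos":[0,0,-2],"twist":0,"hand":1},{"delta_pos":[0,0,0],"twist":0,"hand":1},{"delta_pos":[0,0,0],"twist":0,"hand":1}]'
python3 - <<'E'
from h import *
from station import bot
import pickle
d=pickle.load(open("c2.pkl","rb"));T=bot.camera("side");pickle.dump(T,open("c3.pkl","wb"))
for c in(d["side"],T):print(blob(mask(c["color"],"orange",(285,275,318,310))))
togo(bot.state(),[.5102,-.1847,.30],7.5)
E
```

```text
clock: 9.53
tool_pos: [0.6125, 0.2005, 0.1495]
ee_rot: [179.9, 0.1, -28.6]
force: [-4.1, -0.4, 6.0]
width: 0.0442
(array([297.5, 285.5]), array([297, 285,   2,   2,   4], dtype=int32)) [-0.33  0.87  0.35] [ 1.799e+02  1.000e-01 -2.850e+01]
clock: 10.0
tool_pos: [0.6106, 0.1999, 0.2034]
ee_rot: [179.6, 0.5, -28.7]
force: [0.4, 0.2, -0.5]
width: 0.0697
clock: 10.42
tool_pos: [0.6148, 0.2008, 0.3101]
ee_rot: [-179.8, -0.2, -28.7]
force: [-0.5, 0.0, -0.6]
width: 0.0864
(array([299.35294118, 285.05882353]), array([297, 284,   6,   3,  17], dtype=int32))
(array([299.35294118, 285.05882353]), array([297, 284,   6,   3,  17], dtype=int32))
tcp [0.6136 0.2006 0.308 ] rot [-1.7999e+02 -1.0000e-02 -2.8650e+01] j [ 8.2 28.1 74.   0.  77.9 36.9] F [-0.2 -0.1 -0.8] w 0.0863 t 10.4667
delta cm [ 9.4  38.77  0.8 ] twist -0.631
```

The mark's pixels are identical before and after the second push, so the cap is at its stop. On to the mirror.

```bash
python3 -m inch '[{"delta_pos":[0.95,3.9,0],"twist":0,"hand":1},{"delta_pos":[0.95,3.9,0],"twist":0,"hand":1},{"delta_pos":[0.95,3.9,0],"twist":0,"hand":1},{"delta_pos":[0.95,3.9,0],"twist":0,"hand":1},{"delta_pos":[0.95,3.9,0],"twist":0,"hand":1}]'
python3 -m inch '[{"delta_pos":[0.95,3.9,0],"twist":0,"hand":1},{"delta_pos":[0.95,3.9,0],"twist":0,"hand":1},{"delta_pos":[0.95,3.9,0],"twist":0,"hand":1},{"delta_pos":[0,0,0],"twist":-0.12,"hand":1},{"delta_pos":[0,0,0],"twist":-0.12,"hand":1}]'
python3 -m inch '[{"delta_pos":[0,0,0],"twist":-0.12,"hand":1},{"delta_pos":[0,0,0],"twist":-0.12,"hand":1},{"delta_pos":[0,0,0],"twist":-0.12,"hand":1},{"delta_pos":[0,0,0],"twist":-0.03,"hand":1},{"delta_pos":[0,0,0],"twist":0,"hand":1}]'
python3 - <<'E'
from h import *
from station import bot
import pickle
togo(bot.state(),[.5102,-.1847,.205],7.5)
c=bot.camera("wrist");pickle.dump(c,open("w2.pkl","wb"));cv2.imwrite("pics/w2.png",c["color"])
print(proj(c,[.5102,-.1847,.227]))
E
```

```text
clock: 10.88
tool_pos: [0.5601, 0.0055, 0.3058]
ee_rot: [179.9, 0.3, -28.6]
force: [2.1, 0.7, 0.0]
width: 0.0873
clock: 11.3
tool_pos: [0.5292, -0.112, 0.3058]
ee_rot: [-180.0, 0.3, -14.9]
force: [-0.1, 0.8, 0.5]
width: 0.0868
clock: 11.72
tool_pos: [0.5298, -0.1093, 0.3059]
ee_rot: [-179.9, 0.2, 7.5]
force: [0.2, -0.2, -0.1]
width: 0.0869
tcp [ 0.5298 -0.1093  0.3059] rot [-179.86    0.23    7.45] j [-23.5  19.4  89.    0.   71.9 -31. ] F [ 0.2 -0.2 -0.1] w 0.0869 t 11.7167
delta cm [-2.88  7.25 10.08] twist -0.001
[[273.51967428 348.03119181]]
```

View pics/w2.png

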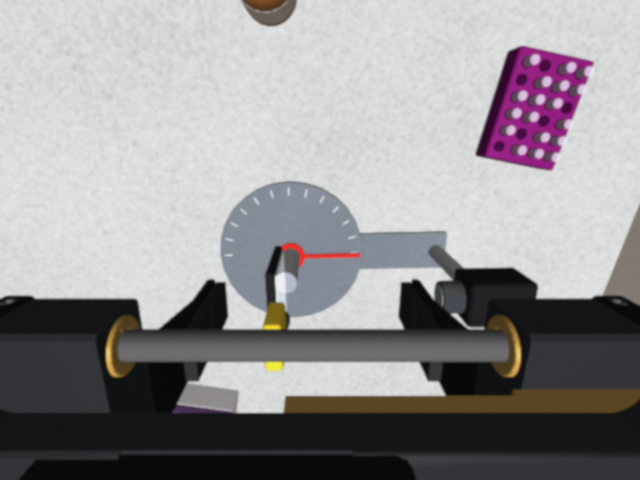

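The wrist view shows the needle from (291,255) to (358,255), parallel to the jaws. The tab's bright end is at (274,367), close to the predicted x of 273.5.

```bash
cat >> h.py <<'E'
def redpts(c,roi,z):
    h=cv2.cvtColor(c["color"],cv2.COLOR_BGR2HSV)
    hh=cv2.inRange(h,(0,110,60),(8,255,255))|cv2.inRange(h,(172,110,60),(180,255,255))
    x0,y0,x1,y1=roi;ys,xs=np.nonzero(hh[y0:y1,x0:x1])
    return np.array([plane(c,(x+x0,y+y0),z)[:2] for x,y in zip(xs,ys)])
def ndl(c,roi,ctr,z=.014):
    P=redpts(c,roi,z);r=np.hypot(*(P-ctr).T);F=P[(r>.025)&(r<.1)]
    v=cv2.fitLine(F.astype(np.float32),2,0,.001,.001).ravel();d=v[:2]*np.sign(v[:2]@(F.mean(0)-ctr))
    return len(F),r.max().round(4),"line",np.degrees(np.arctan2(d[1],d[0])).round(2),"from ctr",np.degrees(np.arctan2(*(F.mean(0)-ctr)[::-1])).round(2),"ctr off line",((ctr-v[2:])@[-d[1],d[0]]).round(4)
E
python3 - <<'E'
from h import *
import pickle
from station import bot
c=pickle.load(open("w2.pkl","rb"));d=pickle.load(open("c0.pkl","rb"))
f=np.radians(7.5);ux=np.array([np.cos(f),np.sin(f)]);uy=np.array([-ux[1],ux[0]])
M=np.array([.5102,-.1847])
print("top corners",proj(c,[[*(M+a*.007*ux+b*.02*uy),.227] for a in(-1,1) for b in(-1,1)]).round(1).tolist())
m=mask(c["color"],"yellow",(240,280,310,385));ys,xs=np.nonzero(m)
for y in(310,325,362,366,368,370):
    q=xs[ys==y];print(y,(q.min(),q.max()) if len(q) else None)
# disc outline in wrist view
h=cv2.cvtColor(c["color"],cv2.COLOR_BGR2GRAY);print(h[150:190:4,290],h[220,210:230:3])
g=cv2.inRange(h,60,150);g[:,400:]=0;g[290:]=0;g[:170]=0;g[:,:210]=0
k=max(cv2.findContours(g,0,1)[0],key=cv2.contourArea).reshape(-1,2)
k=k[(k[:,1]<235)&((k[:,0]<350))]
P=np.array([plane(c,p,.012)[:2] for p in k])
A=np.c_[2*P,np.ones(len(P))];s=np.linalg.lstsq(A,(P**2).sum(1),rcond=None)[0];print("disc",s[:2],np.sqrt(s[2]+s[:2]@s[:2]))
for z in(.012,.016):
  print("wrist",ndl(c,(270,235,370,275),s[:2],z));
  print("scene",ndl(d["scene"],(245,235,280,280),s[:2],z),"side",ndl(d["side"],(308,232,360,252),s[:2],z))
E
```

```text
top corners [[265.1, 371.0], [262.9, 324.0], [283.6, 371.0], [282.3, 324.0]]
310 (np.int64(268), np.int64(283))
325 (np.int64(264), np.int64(286))
362 (np.int64(266), np.int64(282))
366 (np.int64(266), np.int64(282))
368 (np.int64(267), np.int64(281))
370 None
[216 221 213 211 220 215 223 220 128 143] [219 214 216 220 222 206 140]
disc [ 0.50996227 -0.18242717] 0.09127918024098058
wrist (218, np.float64(0.0895), 'line', np.float64(8.49), 'from ctr', np.float64(2.42), 'ctr off line', np.float64(0.0062))
scene (32, np.float64(0.0842), 'line', np.float64(7.99), 'from ctr', np.float64(4.53), 'ctr off line', np.float64(0.0033)) side (21, np.float64(0.0872), 'line', np.float64(11.46), 'from ctr', np.float64(-5.93), 'ctr off line', np.float64(0.0156))
wrist (217, np.float64(0.0889), 'line', np.float64(8.52), 'from ctr', np.float64(3.77), 'ctr off line', np.float64(0.0048))
scene (32, np.float64(0.0868), 'line', np.float64(7.99), 'from ctr', np.float64(6.16), 'ctr off line', np.float64(0.0018)) side (19, np.float64(0.0869), 'line', np.float64(6.49), 'from ctr', np.float64(1.16), 'ctr off line', np.float64(0.0053))
```

Tab position agrees with the first estimate to about 1 mm. The needle line is at about 8.3°, so the mirror target is (73.3−8.3)/2 ≈ 32.5°.

```bash
python3 -m inch '[{"delta_pos":[-1.4,3.6,0],"twist":-0.015,"hand":1},{"delta_pos":[-1.4,3.6,0],"twist":0,"hand":1},{"delta_pos":[0,0,3],"twist":0,"hand":1},{"delta_pos":[0,0,3],"twist":0,"hand":1},{"delta_pos":[0,0,0],"twist":0,"hand":1}]'
python3 -m inch '[{"delta_pos":[0,0,0],"twist":0,"hand":1}]'
python3 - <<'E'
from h import *
from station import bot
togo(bot.state(),[.5104,-.184,.206],8.3)
E
```

```text
clock: 12.18
tool_pos: [0.5089, -0.1833, 0.2423]
ee_rot: [-179.5, 0.6, 8.2]
force: [-0.9, 0.2, 0.1]
width: 0.0867
clock: 12.27
tool_pos: [0.5116, -0.184, 0.2463]
ee_rot: [-179.8, 0.3, 8.3]
force: [-0.7, -0.7, -0.0]
width: 0.0871
tcp [ 0.5116 -0.184   0.2463] rot [-179.77    0.26    8.25] j [-31.6  23.4  92.9   0.   64.  -39.8] F [-0.7 -0.7 -0. ] w 0.0871 t 12.2667
delta cm [-0.1  -0.    4.03] twist -0.001
```

```bash
python3 -m inch '[{"delta_pos":[-0.1,0,2],"twist":0,"hand":1},{"delta_pos":[0,0,2],"twist":0,"hand":0.3},{"delta_pos":[0,0,0],"twist":0,"hand":0},{"delta_pos":[0,0,0],"twist":0,"hand":-0.4},{"delta_pos":[0,0,0],"twist":0,"hand":-0.5}]'
python3 -m inch '[{"delta_pos":[0,0,0],"twist":0,"hand":-0.5},{"delta_pos":[0,0,0],"twist":0,"hand":-0.5},{"delta_pos":[0,0,0],"twist":0,"hand":-1},{"delta_pos":[0,0,0],"twist":0,"hand":-1},{"delta_pos":[0,0,0],"twist":0,"hand":-1}]'
python3 -m inch '[{"delta_pos":[0,0,0],"twist":0,"hand":-1},{"delta_pos":[0,0,0],"twist":0,"hand":-1}]'
python3 - <<'E'
from h import *
from station import bot
s=bot.state();togo(s,[.5104,-.184,.206],40.8);print(s["ft_torque"])
E
```

```text
clock: 12.68
tool_pos: [0.5132, -0.1852, 0.21]
ee_rot: [179.9, -0.1, 8.3]
force: [0.3, -0.6, 0.5]
width: 0.0683
clock: 13.1
tool_pos: [0.5121, -0.185, 0.2087]
ee_rot: [180.0, -0.0, 8.3]
force: [0.6, 1.0, 0.7]
width: 0.0349
clock: 13.27
tool_pos: [0.512, -0.1849, 0.2083]
ee_rot: [-180.0, 0.0, 8.3]
force: [-0.1, 0.4, 0.5]
width: 0.0216
tcp [ 0.512  -0.1849  0.2083] rot [-180.     0.     8.3] j [-31.6  26.1  95.4  -0.   58.4 -39.9] F [-0.1  0.4  0.5] w 0.0216 t 13.2667
delta cm [-0.14 -0.11  0.23] twist -0.567
[-0.07087027 -0.01663512  0.01711415]
```

Still closing. I'll finish the grip, then turn −0.567 rad.

```bash
python3 -m inch '[{"delta_pos":[-0.1,0,0],"twist":0,"hand":-1},{"delta_pos":[0,0,0],"twist":0,"hand":-1},{"delta_pos":[0,0,0],"twist":0,"hand":-1},{"delta_pos":[0,0,0],"twist":0,"hand":-1}]'
python3 -m inch '[{"delta_pos":[0,0,0],"twist":-0.08,"hand":-1},{"delta_pos":[0,0,0],"twist":-0.08,"hand":-1},{"delta_pos":[0,0,0],"twist":-0.08,"hand":-1},{"delta_pos":[0,0,0],"twist":-0.08,"hand":-1},{"delta_pos":[0,0,0],"twist":0,"hand":-1}]'
python3 -m inch '[{"delta_pos":[0,0,0],"twist":-0.08,"hand":-1},{"delta_pos":[0,0,0],"twist":-0.08,"hand":-1},{"delta_pos":[0,0,0],"twist":-0.087,"hand":-1},{"delta_pos":[0,0,0],"twist":0,"hand":-1},{"delta_pos":[0,0,0],"twist":0,"hand":-1}]'
python3 - <<'E'
from h import *
from station import bot
import pickle
s=bot.state();togo(s,[.5104,-.184,.206],40.8);print(s["ft_torque"])
d={n:bot.camera(n) for n in("wrist","side","scene")};pickle.dump(d,open("c4.pkl","wb"))
a,b,c=(d[n]["color"] for n in("wrist","side","scene"))
cv2.imwrite('pics/f1.png',np.hstack([cv2.resize(c[180:300,200:320],(400,400)),cv2.resize(b[160:280,265:385],(400,400))]))
cv2.imwrite('pics/f1w.png',a)
E
```

```text
clock: 13.6
tool_pos: [0.5093, -0.1853, 0.2082]
ee_rot: [-180.0, 0.2, 8.4]
force: [-4.3, -1.2, 3.0]
width: 0.0138
clock: 14.02
tool_pos: [0.5092, -0.1853, 0.2082]
ee_rot: [-179.9, 0.2, 26.8]
force: [-5.0, -0.3, 3.0]
width: 0.014
clock: 14.43
tool_pos: [0.5091, -0.1853, 0.2082]
ee_rot: [-179.9, 0.2, 40.8]
force: [-4.9, -1.2, 2.6]
width: 0.0138
tcp [ 0.5091 -0.1853  0.2082] rot [-179.86    0.19   40.83] j [-31.7  26.   95.7  -0.2  58.5 -72.5] F [-4.9 -1.2  2.6] w 0.0138 t 14.4333
delta cm [ 0.19 -0.02  0.22] twist 0.0
[-0.39543225  0.82085974 -0.02163294]
```

View pics/f1.png

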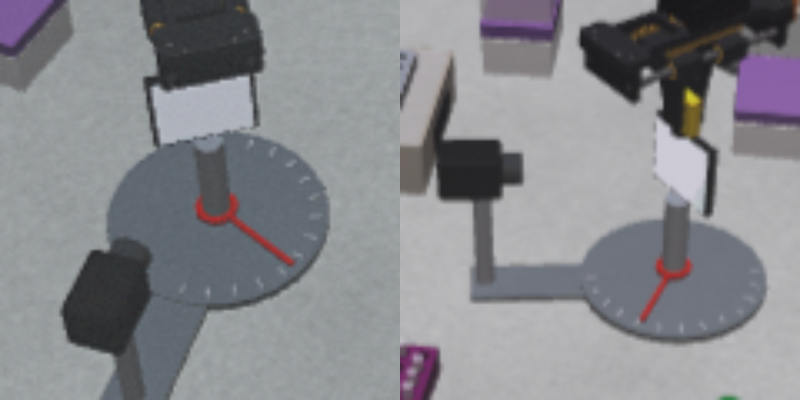

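View pics/f1w.png

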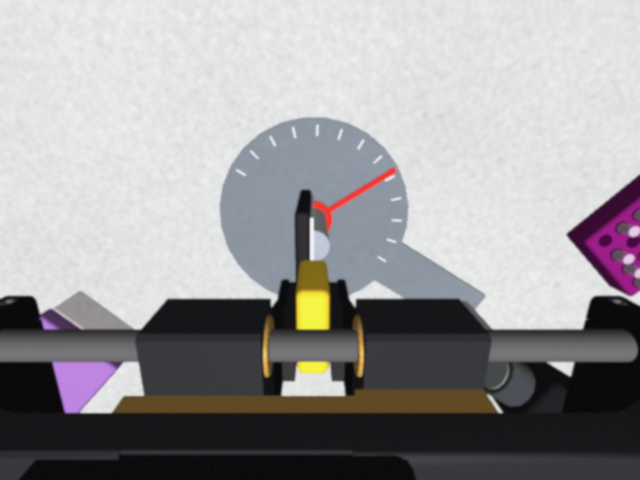

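The tab is gripped, the mirror has turned and the needle now swings towards the cap. I'll measure the needle in the three views against the mark direction.

Run:
```python
from h import *
import pickle
d=pickle.load(open("c4.pkl","rb"));d0=pickle.load(open("c0.pkl","rb"));w=pickle.load(open("w2.pkl","rb"))
M=np.array([.5095,-.185])
for z in(.012,.02,.028):
  print(z);
  for n,c,r in(("wrist",d["wrist"],(300,150,410,240)),("scene",d["scene"],(250,230,300,265)),("side",d["side"],(330,235,360,262)),("w0",w,(270,235,370,275)),("scene0",d0["scene"],(245,235,280,280)),("side0",d0["side"],(308,232,360,252))):
    print(n,ndl(c,r,M,z))
m=np.array([.618,.1771]);print("want",np.degrees(np.arctan2(*(m-M)[::-1])))
# lens: arm/base plate & camera lens direction: black camera body centroids
print(np.degrees(np.arctan2(-.1524-M[1],.7091-M[0])))
```

```text
0.012
wrist (400, np.float64(0.0904), 'line', np.float64(73.27), 'from ctr', np.float64(71.07), 'ctr off line', np.float64(0.0022))
scene (36, np.float64(0.0874), 'line', np.float64(72.87), 'from ctr', np.float64(77.23), 'ctr off line', np.float64(-0.0043))
side (19, np.float64(0.0783), 'line', np.float64(73.26), 'from ctr', np.float64(67.86), 'ctr off line', np.float64(0.0049))
w0 (219, np.float64(0.0902), 'line', np.float64(8.44), 'from ctr', np.float64(4.88), 'ctr off line', np.float64(0.0037))
scene0 (32, np.float64(0.085), 'line', np.float64(7.99), 'from ctr', np.float64(7.13), 'ctr off line', np.float64(0.0008))
side0 (19, np.float64(0.0877), 'line', np.float64(6.49), 'from ctr', np.float64(-1.18), 'ctr off line', np.float64(0.0077))
0.02
wrist (401, np.float64(0.0892), 'line', np.float64(73.24), 'from ctr', np.float64(72.7), 'ctr off line', np.float64(0.0005))
scene (38, np.float64(0.0919), 'line', np.float64(72.89), 'from ctr', np.float64(73.07), 'ctr off line', np.float64(-0.0002))
side (22, np.float64(0.0868), 'line', np.float64(72.87), 'from ctr', np.float64(71.41), 'ctr o
[... 490 characters left out ...]
34), 'ctr off line', np.float64(-0.0011))
scene (42, np.float64(0.0967), 'line', np.float64(73.54), 'from ctr', np.float64(69.08), 'ctr off line', np.float64(0.0047))
side (29, np.float64(0.0954), 'line', np.float64(74.21), 'from ctr', np.float64(74.17), 'ctr off line', np.float64(0.0))
w0 (219, np.float64(0.088), 'line', np.float64(8.44), 'from ctr', np.float64(10.36), 'ctr off line', np.float64(-0.002))
scene0 (37, np.float64(0.0958), 'line', np.float64(8.49), 'from ctr', np.float64(12.59), 'ctr off line', np.float64(-0.0044))
side0 (25, np.float64(0.0886), 'line', np.float64(-1.58), 'from ctr', np.float64(23.33), 'ctr off line', np.float64(-0.0207))
want 73.31962932756039
9.27602541856457
```

The needle reads 73.2° and the mark direction is 73.3°. I'll check it holds for about 0.8 s, then hand in.

```bash
python3 -m inch '[{"delta_pos":[0,0,0],"twist":0,"hand":-1},{"delta_pos":[0,0,0],"twist":0,"hand":-1},{"delta_pos":[0,0,0],"twist":0,"hand":-1},{"delta_pos":[0,0,0],"twist":0,"hand":-1},{"delta_pos":[0,0,0],"twist":0,"hand":-1}]'
python3 -m inch '[{"delta_pos":[0,0,0],"twist":0,"hand":-1},{"delta_pos":[0,0,0],"twist":0,"hand":-1},{"delta_pos":[0,0,0],"twist":0,"hand":-1},{"delta_pos":[0,0,0],"twist":0,"hand":-1},{"delta_pos":[0,0,0],"twist":0,"hand":-1}]'
python3 - <<'E'
from h import *
from station import bot
c=bot.camera("wrist");print(ndl(c,(300,150,410,240),np.array([.5095,-.185]),.02))
T=bot.camera("side");print(blob(mask(T["color"],"orange",(285,275,318,310))))
print(bot.hand_in())
E
```

```text
clock: 15.0
tool_pos: [0.5091, -0.1853, 0.2082]
ee_rot: [-179.9, 0.2, 40.8]
force: [-6.4, -0.9, 3.1]
width: 0.0139
clock: 15.42
tool_pos: [0.5091, -0.1854, 0.2082]
ee_rot: [-179.9, 0.2, 40.8]
force: [-5.9, -1.9, 2.8]
width: 0.014
(399, np.float64(0.0892), 'line', np.float64(73.17), 'from ctr', np.float64(72.67), 'ctr off line', np.float64(0.0005))
(array([299.35294118, 285.05882353]), array([297, 284,   6,   3,  17], dtype=int32))
the job is handed in; nothing more can be done
None
```

I screwed the cap home and turned the mirror about 32.5° anticlockwise by its tab. The job was handed in at about 15.5 s with the arm still holding the tab.

- **Cap:** the orange mark turned about 58° (1.0 rad) clockwise. The torque then rose to about 0.5 N m and the grip slipped. I regripped and pushed again: the torque rose to 0.4 N m and the mark's pixels did not change, so the cap is at its stop.
- **Mirror:** the needle points to 73.2°, and I worked out the mark's direction from the mirror as 73.3°. The needle and the 14 mm grip stayed steady over the last 0.8 s, and the mark had not moved.
- **Where the checks disagreed:**
  - The mark's angle on the cap came out between −68° and −81° depending on the view. That is worth about 0.5° of view direction.
  - The mark ended about 28° away from pointing straight at the mirror, which I took as fitting "roughly".
- **Not checked:** I did not compare the other objects' positions before and after, but no planned move touched them.

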